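Safety check of a disc sander's trip bar

ROBOT

A 6-joint arm with a two-finger parallel gripper is mounted at the origin on the work surface. World frame = base frame: x ahead of the robot, y to its left, z up, the work surface at z = 0. Lengths are in m, angles in rad, forces in N, time in s.
With the tool pointing down it reaches from about 0.15 to 0.775 m from the base axis. Payload 6.1 kg.
Tool frame: the origin (TCP) lies between the finger pads; the fingertips stand 14 mm ahead of it and the grasp point (between the pads) lies 5 mm behind it; z points along the fingers, y is the direction in which the jaws open and shut (so a half turn about z gives the same grasp; the last joint's range is limited). The gripper opens to 85 mm and grips with 20 to 120 N. Pads are 22 mm wide; open, the fingers measure 114 mm over their backs; the gripper's body (76 mm by 85 mm) begins 54 mm behind the grasp point. The pads swing forward as they close: fully open they stand 13 mm farther back than shut.
Start: joints at [-1.169, 0.126, -0.04, 1.405, 0, 1.571], TCP at [0.205, -0.483, 0.245] pointing down, gripper open.
Joint ranges: [-2.72, 2.72], [-0.95, 1.95], [-1.27, 1.35], [-1.78, 2.02], [-1.46, 1.47], [-3.14, 3.14]. Speed limits (rad/s): [2.39, 2.39, 3.01, 3.14, 3.14, 3.14].

INTERFACE

Orientations are given as a rotation vector (axis times angle).
In Python, from workcell import robot gives the robot as it stands.
- The arm moves only by the shell command python3 -m crank 'ROWS' [FORCE]. ROWS is JSON, one flat list of numbers, 5 for each row, row after row: the finger opening in mm, from 0 to 85.4, then the shift along the tool's x, y, z in mm, then the turn about the tool's z in degrees. In form: [gripper, tx, ty, tz, turn, gripper, tx, ty, tz, turn, ...]. A call has exactly 5 rows; each row is the pose to reach, as a shift and turn from the pose commanded when the call began, along the tool's axes at that moment; what a row does not reach only later rows make up. A row lasts 1/12 s, in which the tool goes at most 41.7 mm and 7.16 degrees, less where a joint would pass 70% of its speed; a pose out of reach is approached as far as the arm can. A call with a gripper value outside its range is refused whole. The fingers move at their own pace and stop on an object; FORCE is the grip in N (left out, the last holds). Time passes only in rows, so rows that repeat a pose let the fingers close, or fill a call up. It gives the time, the measured TCP pose, the force and the opening at its end, in the units of the state.
- robot.read_state(): the state, without advancing time (a new reading comes with each control period).
- robot.camera(name): name is "scene" or "top"; returns the picture (400x640x3 uint8, red, green, blue); there is no depth.
- robot.camera_info(name): a dict with "fov_y" (degrees; the focal length in pixels is half the picture's height over the tangent of half this angle, whatever the lens; pixels are square), "cx", "cy" (the principal point, pixels), "R" (3x3) and "t" (3): a world point X has camera coordinates R X + t. Camera axes: x right, y down, z forward; pixel columns grow to the right and rows downward; lengths in m; the calibration is good to about 2 mm. A picture is of the moment at which its call begins. camera_info takes no time and is no camera call.
- robot.sign_off(): hands the job in, once; it reports no verdict.
The state is a dict: "time": time; "joint_pos": joint angles; "joint_vel": joint speeds; "joint_efforts": joint torques, N m; "tool_pos": TCP position; "eef_rot": TCP orientation; "ft_force": force on the tool from outside, world axes, zero at the start; "torque": the same for the moment, N m; "gripper_width": opening from 0.0 (shut) to 1.0 (fully open).
Only numpy, scipy, OpenCV 4.12 (cv2) and the standard library are available. Lean on these libraries where they do the work, as an engineer would, in place of code of your own. Each camera call takes 0.05 s, during which the arm holds its last target.

TASK

Check that the disc sander's trip bar gives along its whole length: with the fingertips shut together, press the bar down lightly at the end beside the larger round switch box, and run the fingertips along the middle of the bar, keeping it pressed, round the corner to the other end. Never push it right down to its stop. Then let it spring back up, leaving everything else on the sander and bench where it is.

Things in the scene. Friction and masses are not known exactly. Their poses are not given: they have to be found in the camera images.
- sander: disc sander: a steel work table (226 mm in its x, 265 mm in its y, its top 90 mm above the bench) with an upright disc (105 mm radius, its face 158 mm to the +y of the origin, reaching 210 mm above the bench) and a motor behind the disc. Origin on the bench; its x points away from the table's front edge, its y towards the disc. Fixed, but stands differently each time.
- trip_bar (a joint): how far (m) the black L-shaped trip bar is pushed straight down: 0 at rest, 0.012 at its stop. The whole rigid bar sinks together wherever it is pressed, on springs: 2 N starts it, 5 N holds it at 6 mm, 8 N takes it to the stop; let go, it springs back. 24 mm wide; its top is 104 mm above the bench, 14 mm proud of the sander table (2 mm at the stop).
- front3 (a point): point on the centre line of the bar's front leg, 135 mm from the corner point (towards the disc), on the bar's top surface as it is at rest (does not sink with the bar); axes as the sander's
- front2 (a point): point on the centre line of the bar's front leg, 90 mm from the corner point (towards the disc), on the bar's top surface as it is at rest (does not sink with the bar); axes as the sander's
- front1 (a point): point on the centre line of the bar's front leg, 45 mm from the corner point (towards the disc), on the bar's top surface as it is at rest (does not sink with the bar); axes as the sander's
- corner (a point): corner point of the bar, where the two legs' centre lines meet, on the top surface at rest. One leg runs along the table's front edge, the other along the edge opposite the disc, each 155 mm long from this point; axes as the sander's
- side1 (a point): point on the centre line of the bar's side leg, 45 mm from the corner point (along the sander's +x), on the top surface at rest; axes as the sander's
- side2 (a point): point on the centre line of the bar's side leg, 90 mm from the corner point (along the sander's +x), on the top surface at rest; axes as the sander's
- side3 (a point): point on the centre line of the bar's side leg, 135 mm from the corner point (along the sander's +x), on the top surface at rest; axes as the sander's
- switch_box: the larger round black switch box, 44 mm across and 32 mm tall, fixed on the sander table in line with one end of the trip bar (the front or the side leg, it varies), its centre 52 mm beyond the point front3 or side3; origin at the centre of its underside
- end_cap: small low round black end cap, 24 mm across and 12 mm tall, fixed at the other end of the bar in the same way; origin at the centre of its underside
- offcut: wooden offcut 60 x 45 x 22 mm lying on the sander table; origin at the centre of its underside. To be left alone.
- pencil: flat carpenter's pencil 100 x 14 x 8 mm lying on the sander table; origin at the centre of its underside. To be left alone.
- glue: white glue bottle, 60 mm across, 150 mm tall, on the bench; origin at the centre of its underside. To be left alone.
- jar: glass jar, 68 mm across, 85 mm tall, on the bench; origin at the centre of its underside. To be left alone.
- mug: white mug, 80 mm across, 90 mm tall, on the bench; origin at the centre of its underside. To be left alone.
- wrench: steel wrench lying on the bench; origin under its middle. To be left alone.
- block: cork sanding block 90 x 60 x 35 mm on the bench; origin at the centre of its underside. To be left alone.

How it is judged:
By the outcome, as a careful person would: the job done as asked, in the order asked, and still so for the second after the job is handed in, with the robot touching nothing.
It also fails if it takes over 42 s, if anything falls off the work surface, if the arm or the gripper's body presses on something with over 40 N, if the wrist force passes 120 N, or if a joint passes its speed limit or range.

## Working session

There is one attempt and no reset: what is moved stays moved. The work goes in short steps, Python scripts to look and compute and a shell command to move; the robot and the scene stay as the last step left them, time stands still between calls to the robot, and variables do not carry over. Pictures are saved under pics/ and viewed, and the job is handed in when it is done.

```bash
mkdir -p pics; ls; python3 - <<'E'
from workcell import robot
import cv2
for n in("scene","top"):
    im=robot.camera(n); cv2.imwrite(f"pics/{n}0.png",cv2.cvtColor(im,cv2.COLOR_RGB2BGR)); print(n,robot.camera_info(n))
print(robot.read_state())
E
```

```text
pics
scene {'fov_y': 47.487752883883566, 'cx': 319.80134508652213, 'cy': 199.90688331421055, 'R': array([[ 0.72494134,  0.68877201, -0.00729209],
       [ 0.39348035, -0.42278585, -0.81634879],
       [-0.56536119,  0.58893569, -0.57751319]]), 't': array([-0.2321474 , -0.17607391,  1.42994074])}
top {'fov_y': 56.228721772133625, 'cx': 314.7660885875344, 'cy': 199.89740220635525, 'R': array([[ 0.00609909, -0.99993908,  0.0091998 ],
       [-0.98524357, -0.00758263, -0.1709901 ],
       [ 0.17104945, -0.00802116, -0.98522979]]), 't': array([-0.1479382 ,  0.49372921,  0.81755408])}
{'time': 0.1, 'joint_pos': array([-1.16898116e+00,  1.26349662e-01, -4.05201424e-02,  1.40538988e+00,
        2.45854855e-06,  1.57082299e+00]), 'joint_vel': array([ 0.0018559 , -0.00096116,  0.00213095, -0.00081715,  0.00165982,
       -0.00096615]), 'joint_efforts': array([-9.87047897e-04, -4.36902773e+01,  3.53605843e+01,  1.36840681e-02,
        7.38841163e-05,  8.14022449e-07]), 'tool_pos': array([ 0.20518688, -0.48286531,  0.24458458]), 'eef_rot': array([-3.07700500e+00, -6.26604992e-01,  4.54752042e-04]), 'ft_force': array([ 0.54826464, -0.56478165, -0.68593237]), 'torque': array([0.03113217, 0.01135859, 0.03312791]), 'gripper_width': 0.9996717676789849}
```

View pics/scene0.png

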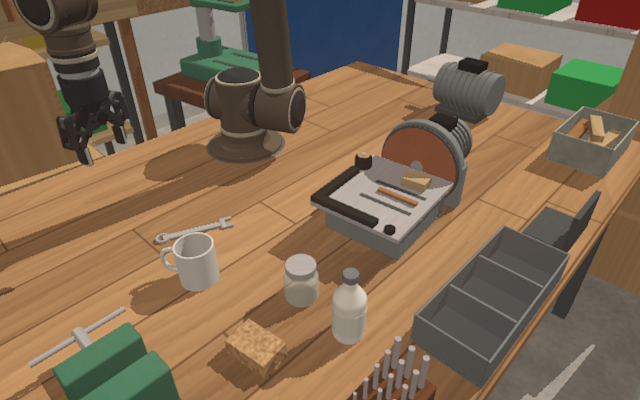

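View pics/top0.png

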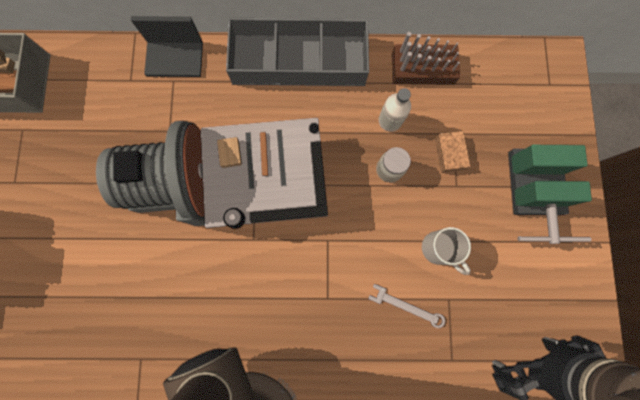

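```bash
python3 - <<'E'
import cv2
a=cv2.imread("pics/top0.png")[105:235,185:345]; cv2.imwrite("pics/topz.png",cv2.resize(a,None,fx=5,fy=5,interpolation=cv2.INTER_CUBIC)[:600])
cv2.imwrite("pics/topz.png",cv2.resize(a,(720,585),interpolation=cv2.INTER_CUBIC))
a=cv2.imread("pics/scene0.png")[145:255,305:465]; cv2.imwrite("pics/scz.png",cv2.resize(a,(800,550),interpolation=cv2.INTER_CUBIC))
E
```

```text
(no output)
```

View pics/topz.png

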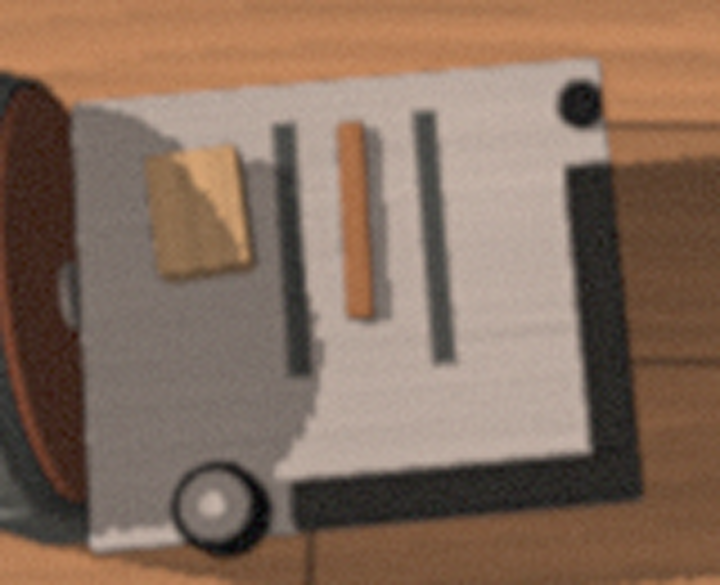

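View pics/scz.png

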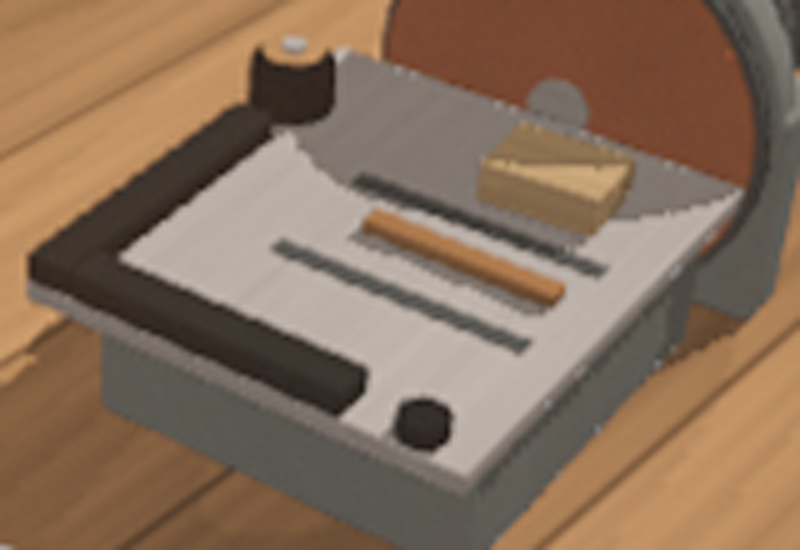

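```bash
cat > fit.py <<'E'
import numpy as np,cv2
from workcell import robot
from scipy.optimize import least_squares
I={n:robot.camera_info(n) for n in("top","scene")}
def proj(n,X):
    i=I[n];f=200/np.tan(np.radians(i["fov_y"]/2));c=np.atleast_2d(X)@np.array(i["R"]).T+i["t"]
    return np.c_[i["cx"]+f*c[:,0]/c[:,2],i["cy"]+f*c[:,1]/c[:,2]]
def W(p,L):
    x,y,th=p;L=np.atleast_2d(L).astype(float);c,s=np.cos(th),np.sin(th)
    return np.c_[x+c*L[:,0]-s*L[:,1],y+s*L[:,0]+c*L[:,1],L[:,2]]
E
python3 - <<'E'
from fit import *
# local frame at corner, x along side leg, y along front leg
obs=[("top",(590,453),(.012,.012,.104)),("top",(566,168),(.155,.012,.104)),("top",(612,163),(.155,-.012,.104)),("top",(293,483),(.012,.155,.104)),
("top",(212,503),(0,.187,.123)),("top",(580,103),(.187,0,.102)),("top",(640,495),(-.012,-.012,.104)),
("scene",(424,412),(.187,0,.102)),("scene",(292,46),(0,.187,.123)),("scene",(367,370),(.155,.012,.104)),("scene",(35,256),(-.012,-.012,.104))]
px=[(185+(u+.5)/4.5-.5,105+(v+.5)/4.5-.5) if n=="top" else (305+(u+.5)/5-.5,145+(v+.5)/5-.5) for n,(u,v),_ in obs]
def r(p,k=None): return np.array([proj(o[0],W(p,o[2]))[0]-q for o,q in zip(obs,px) if k in(None,o[0])]).ravel()
for k in("top","scene",None):
    s=least_squares(lambda p:r(p,k),[.4,0,0],loss="soft_l1",f_scale=.7);print(k,s.x,np.round(s.fun.reshape(-1,2),1).tolist())
p=s.x
print([[n,W(p,l)[0].round(4).tolist()] for n,l in dict(front3=(0,.135,.104),corner=(0,0,.104),side3=(.135,0,.104),sw=(0,.187,.122),cap=(.187,0,.102)).items()])
for n,crop,k in(("top",(185,105,160,130),4.5),("scene",(305,145,160,110),5)):
    im=cv2.imread(f"pics/{n}0.png")[crop[1]:crop[1]+crop[3],crop[0]:crop[0]+crop[2]]
    im=cv2.resize(im,None,fx=k,fy=k,interpolation=cv2.INTER_CUBIC)
    def pl(L,c=(0,255,0),cl=True):
        q=((proj(n,W(p,L))-crop[:2]+.5)*k-.5).round().astype(int);cv2.polylines(im,[q],cl,c,1)
    pl([(-.012,-.012,.104),(.155,-.012,.104),(.155,.012,.104),(.012,.012,.104),(.012,.155,.104),(-.012,.155,.104)])
    t=np.linspace(0,6.28,30)
    pl(np.c_[.022*np.cos(t),.187+.022*np.sin(t),0*t+.122]);pl(np.c_[.187+.012*np.cos(t),.012*np.sin(t),0*t+.102])
    pl([(.135,0,.104),(0,0,.104),(0,.135,.104)],(0,0,255),False)
    cv2.imwrite(f"pics/{n}_ov.png",im)
E
```

```text
top [ 0.46133478 -0.15909692  0.09545663] [[-0.1, 0.2], [-0.6, -0.6], [0.1, -0.4], [-1.2, -0.6], [0.1, 0.7], [0.5, -0.1], [1.1, 1.0]]
scene [ 0.46325489 -0.15976598  0.10177907] [[-0.1, 0.4], [0.2, 0.5], [1.0, -0.7], [-2.6, -0.3]]
None [ 0.46188768 -0.15918995  0.09765402] [[-0.0, -0.0], [-0.7, -0.8], [-0.0, -0.6], [-1.2, -0.7], [0.1, 0.7], [0.3, -0.3], [1.2, 0.8], [-0.6, 0.2], [0.1, 0.3], [0.5, -0.9], [-2.8, -0.7]]
[['front3', [0.4487, -0.0248, 0.104]], ['corner', [0.4619, -0.1592, 0.104]], ['side3', [0.5962, -0.146, 0.104]], ['sw', [0.4437, 0.0269, 0.122]], ['cap', [0.648, -0.141, 0.102]]]
```

View pics/top_ov.png

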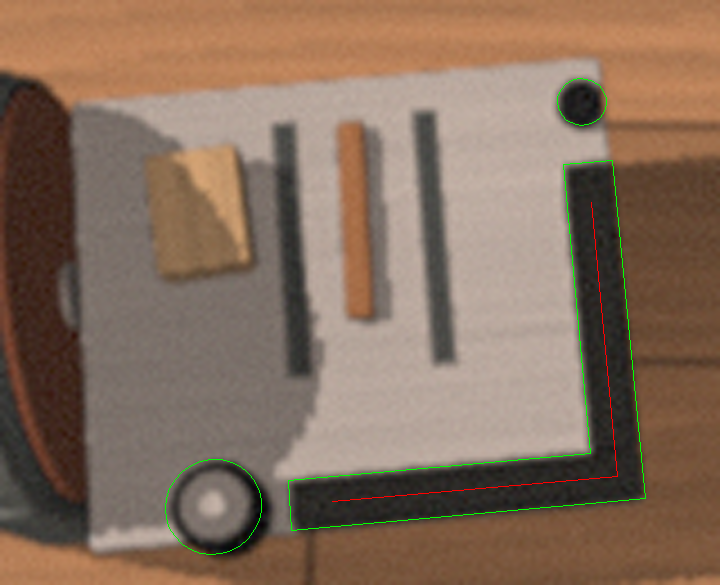

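View pics/scene_ov.png

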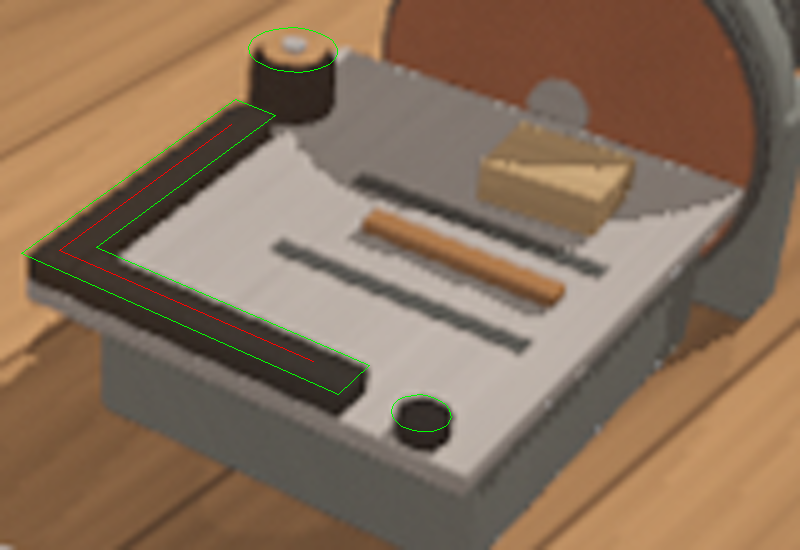

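```bash
cat > plan.py <<'E'
import numpy as np,sys
from workcell import robot
from scipy.spatial.transform import Rotation as R
P=(.4618,-.1592,.0968)
s=robot.read_state();T=R.from_rotvec(s["eef_rot"]);p=s["tool_pos"]
M=T.as_matrix();c,sn=np.cos(P[2]),np.sin(P[2])
B=np.array([[c,-sn,0],[sn,c,0],[0,0,1]])
loc=B.T@(p-[P[0],P[1],0])
print("t",round(s["time"],2),"tip local mm",(loc*1e3).round(1)-[0,0,14],"F",s["ft_force"].round(1),"grip",round(s["gripper_width"],3))
print("tool x,y,z in local:",(B.T@M).T.round(3).tolist(),"J",s["joint_pos"].round(2))
if len(sys.argv)>3:
    t=np.array(list(map(float,sys.argv[1:4])))+[0,0,14]
    d=M.T@B@(t-loc*1e3);print("shift needed (tool mm)",d.round(1))
E
python3 plan.py 0 136 150
```

```text
t 0.1 tip local mm [-286.7 -297.3  230.6] F [ 0.5 -0.6 -0.7] grip 1.0
tool x,y,z in local: [[0.954, 0.3, 0.0], [0.3, -0.954, -0.001], [-0.0, 0.001, -1.0]] J [-1.17  0.13 -0.04  1.41  0.    1.57]
shift needed (tool mm) [ 403.6 -327.1   81.1]
```

```bash
python3 -m crank '[0,25,-20,0,4, 0,55,-45,0,8, 0,85,-70,0,12, 0,115,-95,0,16, 0,145,-120,0,17.5]' 20; python3 plan.py 0 136 150
```

```text
time: 0.52
tool_pos: [0.292, -0.3143, 0.2449]
eef_rot: [-3.138, -0.145, 0.001]
ft_force: [0.5, -0.4, 0.5]
gripper_width: 0.299
t 0.52 tip local mm [-184.  -138.   230.9] F [ 0.5 -0.4  0.5] grip 0.299
tool x,y,z in local: [[1.0, -0.005, -0.0], [-0.005, -1.0, -0.001], [-0.0, 0.001, -1.0]] J [-0.82 -0.05 -0.23  1.4   0.    2.23]
shift needed (tool mm) [ 182.8 -274.8   81. ]
```

```bash
python3 -m crank '[0,18,-27,0,-7, 0,36,-54,0,-14, 0,54,-81,0,-21, 0,72,-108,0,-28, 0,90,-135,0,-35]'; python3 plan.py 0 136 150
```

```text
time: 0.93
tool_pos: [0.3686, -0.1714, 0.2451]
eef_rot: [-2.944, -1.097, 0.0]
ft_force: [0.3, 0.5, -0.3]
gripper_width: -0.0
t 0.93 tip local mm [-93.9  -3.1 231.1] F [ 0.3  0.5 -0.3] grip -0.0
tool x,y,z in local: [[0.816, 0.578, -0.0], [0.578, -0.816, -0.0], [-0.0, 0.0, -1.0]] J [-0.44 -0.1  -0.27  1.4  -0.    1.99]
shift needed (tool mm) [157.1 -59.2  81.1]
```

```bash
python3 -m crank '[0,32,-12,10,-7, 0,64,-24,20,-14, 0,96,-36,30,-21, 0,128,-48,40,-28, 0,157,-59,50,-35]'; python3 plan.py 0 136 125
```

```text
time: 1.35
tool_pos: [0.4498, -0.0242, 0.1946]
eef_rot: [-2.477, -1.932, 0.0]
ft_force: [0.3, -0.8, 0.4]
gripper_width: -0.006
t 1.35 tip local mm [  1.1 135.5 180.6] F [ 0.3 -0.8  0.4] grip -0.006
tool x,y,z in local: [[0.336, 0.942, 0.0], [0.942, -0.336, -0.0], [-0.0, 0.0, -1.0]] J [-0.05 -0.01 -0.29  1.29  0.    1.76]
shift needed (tool mm) [ 0.1 -1.2 55.6]
```

```bash
python3 -m crank '[0,0,-1,15,-6, 0,0,-1,30,-12, 0,0,-1,45,-18, 0,0,-1,55,-19.6, 0,0,-1,55,-19.6]'; python3 plan.py 0 137 108
python3 - <<'E'
from workcell import robot
import cv2
for n,(x,y,w,h) in dict(top=(185,105,160,130),scene=(305,125,160,120)).items():
    im=cv2.cvtColor(robot.camera(n),cv2.COLOR_RGB2BGR)[y:y+h,x:x+w]; cv2.imwrite(f"pics/{n}1.png",cv2.resize(im,None,fx=4.5,fy=4.5,interpolation=cv2.INTER_CUBIC))
E
```

```text
time: 1.77
tool_pos: [0.4469, -0.0256, 0.1378]
eef_rot: [-2.116, -2.317, 0.004]
ft_force: [-0.4, 0.2, -0.3]
gripper_width: -0.004
t 1.77 tip local mm [ -1.9 134.4 123.8] F [-0.4  0.2 -0.3] grip -0.004
tool x,y,z in local: [[0.006, 1.0, 0.001], [1.0, -0.006, -0.004], [-0.004, 0.001, -1.0]] J [-0.06  0.01 -0.4   1.16 -0.    1.42]
shift needed (tool mm) [ 2.6  2.  15.8]
```

View pics/top1.png

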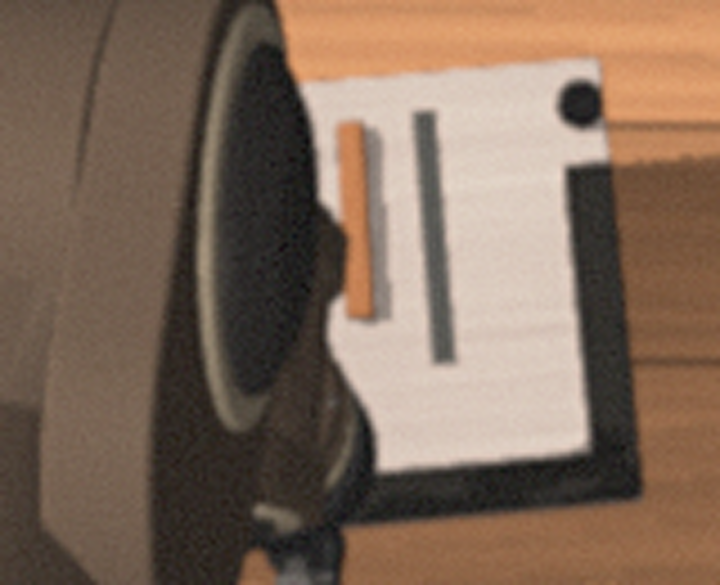

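View pics/scene1.png

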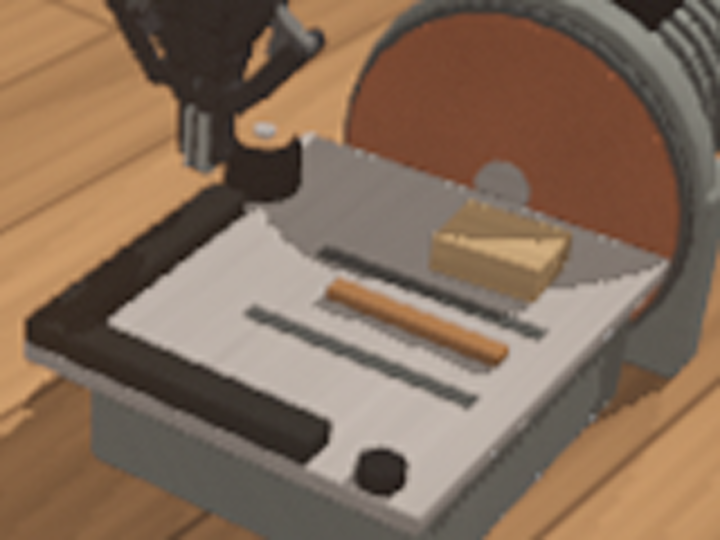

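```bash
python3 -m crank '[0,1,1,5,0, 0,2,2,11,0, 0,2,2,15,0, 0,2,2,15,0, 0,2,2,15,0]'; python3 plan.py 0 137 104
python3 - <<'E'
from fit import *
x,y,w,h=305,125,160,120
im=cv2.cvtColor(robot.camera("scene"),cv2.COLOR_RGB2BGR)
tp=robot.read_state()["tool_pos"]-[0,0,.014]
im=cv2.resize(im[y:y+80,x:x+100],None,fx=7,fy=7,interpolation=cv2.INTER_CUBIC)
q=(proj("scene",tp)[0]-[x,y]+.5)*7-.5;print(q)
cv2.circle(im,tuple(int(round(v)) for v in q),3,(0,0,255),-1)
cv2.imwrite("pics/scene2.png",im)
E
```

```text
time: 2.28
tool_pos: [0.4501, -0.0237, 0.1251]
eef_rot: [-2.12, -2.318, 0.0]
ft_force: [0.6, -0.3, 0.4]
gripper_width: 0.002
t 2.28 tip local mm [  1.5 136.  111.1] F [ 0.6 -0.3  0.4] grip 0.002
tool x,y,z in local: [[0.008, 1.0, 0.0], [1.0, -0.008, -0.0], [-0.0, 0.0, -1.0]] J [-0.05  0.02 -0.42  1.13 -0.    1.43]
shift needed (tool mm) [ 1.  -1.5  7.1]
[330.21957711 295.96853823]
```

View pics/scene2.png

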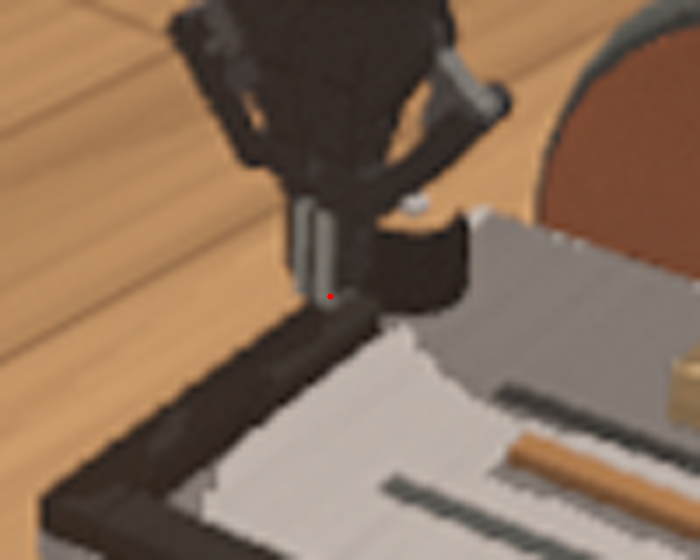

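```bash
python3 -m crank '[0,1,-1.5,2,0, 0,1,-1.5,4,0, 0,1,-1.5,5,0, 0,1,-1.5,5,0, 0,1,-1.5,5,0]'; python3 plan.py 0 137 104
python3 -m crank '[0,0,0,1,0, 0,0,0,2,0, 0,0,0,3,0, 0,0,0,3,0, 0,0,0,3,0]'; python3 plan.py 0 137 98
```

```text
time: 2.75
tool_pos: [0.4486, -0.0229, 0.1202]
eef_rot: [-2.12, -2.318, 0.0]
ft_force: [0.3, -0.0, -0.3]
gripper_width: -0.001
t 2.75 tip local mm [1.000e-01 1.370e+02 1.062e+02] F [ 0.3 -0.  -0.3] grip -0.001
tool x,y,z in local: [[0.007, 1.0, 0.0], [1.0, -0.007, -0.0], [-0.0, 0.0, -1.0]] J [-0.05  0.02 -0.44  1.12 -0.    1.43]
shift needed (tool mm) [ 0.  -0.1  2.2]
time: 3.17
tool_pos: [0.4488, -0.0229, 0.1175]
eef_rot: [2.12, 2.318, 0.0]
ft_force: [-0.5, -0.2, 1.7]
gripper_width: -0.003
t 3.17 tip local mm [  0.2 137.  103.5] F [-0.5 -0.2  1.7] grip -0.003
tool x,y,z in local: [[0.007, 1.0, -0.0], [1.0, -0.007, 0.0], [0.0, -0.0, -1.0]] J [-0.05  0.02 -0.44  1.11 -0.    1.43]
shift needed (tool mm) [ 0.  -0.2  5.5]
```

Contact where expected (tip 103.5 mm, ~1.7 N). Pressing to about 5–6 mm.

```bash
python3 -m crank '[0,0,0,1,0, 0,0,0,2,0, 0,0,0,3,0, 0,0,0,3,0, 0,0,0,3,0]'; python3 plan.py 0 137 98
python3 -m crank '[0,0,0,1,0, 0,0,0,2,0, 0,0,0,2.5,0, 0,0,0,2.5,0, 0,0,0,2.5,0]'; python3 plan.py 0 137 98
```

```text
time: 3.58
tool_pos: [0.4488, -0.0229, 0.1144]
eef_rot: [2.12, 2.318, 0.0]
ft_force: [-0.5, -0.4, 4.5]
gripper_width: 0.002
t 3.58 tip local mm [  0.2 137.  100.4] F [-0.5 -0.4  4.5] grip 0.002
tool x,y,z in local: [[0.007, 1.0, -0.0], [1.0, -0.007, 0.0], [0.0, -0.0, -1.0]] J [-0.05  0.02 -0.45  1.11 -0.    1.43]
shift needed (tool mm) [ 0.  -0.2  2.4]
time: 4.0
tool_pos: [0.4488, -0.0229, 0.1119]
eef_rot: [2.12, 2.318, 0.0]
ft_force: [-0.1, -0.2, 5.0]
gripper_width: 0.001
t 4.0 tip local mm [  0.2 137.   97.9] F [-0.1 -0.2  5. ] grip 0.001
tool x,y,z in local: [[0.007, 1.0, -0.0], [1.0, -0.007, 0.0], [0.0, -0.0, -1.0]] J [-0.05  0.02 -0.45  1.1  -0.    1.43]
shift needed (tool mm) [ 0.  -0.2 -0.1]
```

```bash
python3 -m crank '[0,-4,0,0,0, 0,-9,0,0,0, 0,-14,0,0,0, 0,-19,0,0,0, 0,-24,0,0,0]'; python3 plan.py 0 0 98
python3 -m crank '[0,-6,0,0,0, 0,-12,0,0,0, 0,-18,0,0,0, 0,-24,0,0,0, 0,-30,0,0,0]'; python3 plan.py 0 0 98
```

```text
time: 4.42
tool_pos: [0.4511, -0.0468, 0.1119]
eef_rot: [-2.119, -2.318, -0.002]
ft_force: [-0.8, 4.1, 5.2]
gripper_width: 0.003
t 4.42 tip local mm [  0.2 112.9  97.9] F [-0.8  4.1  5.2] grip 0.003
tool x,y,z in local: [[0.007, 1.0, 0.001], [1.0, -0.007, 0.001], [0.001, 0.001, -1.0]] J [-0.1   0.03 -0.44  1.1   0.    1.38]
shift needed (tool mm) [-112.9    0.6   -0.2]
time: 4.83
tool_pos: [0.4536, -0.0768, 0.1119]
eef_rot: [-2.119, -2.318, -0.002]
ft_force: [-0.1, 4.3, 5.6]
gripper_width: 0.002
t 4.83 tip local mm [-0.2 82.8 97.9] F [-0.1  4.3  5.6] grip 0.002
tool x,y,z in local: [[0.007, 1.0, 0.001], [1.0, -0.007, 0.0], [0.0, 0.001, -1.0]] J [-0.17  0.04 -0.43  1.1   0.    1.31]
shift needed (tool mm) [-82.8   0.8  -0.3]
```

```bash
python3 -m crank '[0,-6,0,0,0, 0,-12,0.3,0,0, 0,-18,0.4,0,0, 0,-24,0.5,0,0, 0,-30,0.5,0,0]'; python3 plan.py 0 0 98
python3 -m crank '[0,-6,0,0,0, 0,-12,0.1,0,0, 0,-18,0.2,0,0, 0,-24,0.3,0,0, 0,-30,0.4,0,0]'; python3 plan.py 0 0 98
python3 - <<'E'
from workcell import robot
import cv2
im=cv2.cvtColor(robot.camera("scene"),cv2.COLOR_RGB2BGR)[125:245,305:465]; cv2.imwrite("pics/scene3.png",cv2.resize(im,None,fx=5,fy=5,interpolation=cv2.INTER_CUBIC))
E
```

```text
time: 5.25
tool_pos: [0.4567, -0.1066, 0.1118]
eef_rot: [-2.119, -2.318, -0.002]
ft_force: [-0.9, 3.5, 4.6]
gripper_width: 0.002
t 5.25 tip local mm [ 0.  52.8 97.8] F [-0.9  3.5  4.6] grip 0.002
tool x,y,z in local: [[0.007, 1.0, 0.001], [1.0, -0.007, 0.0], [0.0, 0.001, -1.0]] J [-0.23  0.06 -0.41  1.1   0.    1.25]
shift needed (tool mm) [-52.8   0.4  -0.3]
time: 5.67
tool_pos: [0.4597, -0.1365, 0.1118]
eef_rot: [-2.119, -2.318, -0.001]
ft_force: [-0.9, 3.7, 5.6]
gripper_width: -0.002
t 5.67 tip local mm [ 0.1 22.8 97.8] F [-0.9  3.7  5.6] grip -0.002
tool x,y,z in local: [[0.007, 1.0, 0.001], [1.0, -0.007, 0.0], [0.0, 0.001, -1.0]] J [-0.29  0.08 -0.39  1.1   0.    1.19]
shift needed (tool mm) [-22.8   0.1  -0.3]
```

View pics/scene3.png

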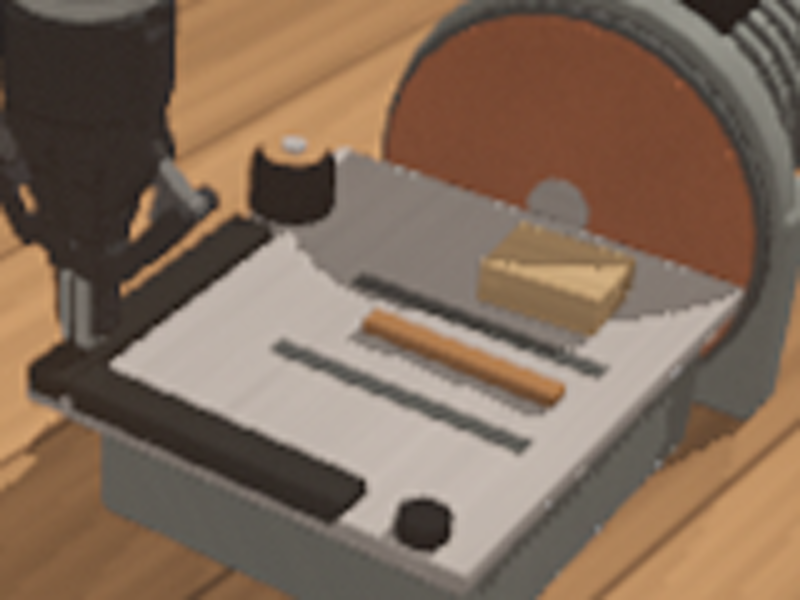

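The picture shows the bar lowered evenly and the shut fingertips at about (85,340), centred on the front leg near the corner. Going round the corner next.

```bash
python3 -m crank '[0,-6,0,0,0, 0,-12,0,0,0, 0,-18,0.1,0,0, 0,-23,0.2,0,0, 0,-23,0.2,0,0]'; python3 plan.py 135 0 98
python3 -m crank '[0,0,5,0,0, 0,0,10,0,0, 0,0,15,0,0, 0,0,20,0,0, 0,0.1,25,0,0]'; python3 plan.py 135 0 98
```

```text
time: 6.13
tool_pos: [0.462, -0.1601, 0.1117]
eef_rot: [-2.121, -2.317, 0.0]
ft_force: [-0.6, 1.1, 5.1]
gripper_width: -0.001
t 6.13 tip local mm [ 0.1 -0.9 97.7] F [-0.6  1.1  5.1] grip -0.001
tool x,y,z in local: [[0.008, 1.0, 0.0], [1.0, -0.008, -0.0], [-0.0, 0.0, -1.0]] J [-0.33  0.09 -0.37  1.11 -0.    1.15]
shift needed (tool mm) [  2.  134.9  -0.3]
time: 6.55
tool_pos: [0.4859, -0.1577, 0.1115]
eef_rot: [-2.12, -2.317, 0.004]
ft_force: [-4.2, -0.9, 5.8]
gripper_width: -0.003
t 6.55 tip local mm [24.1 -0.9 97.5] F [-4.2 -0.9  5.8] grip -0.003
tool x,y,z in local: [[0.008, 1.0, -0.001], [1.0, -0.008, -0.003], [-0.003, -0.001, -1.0]] J [-0.31  0.14 -0.32  1.11 -0.    1.17]
shift needed (tool mm) [  1.8 110.9  -0.8]
```

```bash
python3 -m crank '[0,0.3,6,0,0, 0,0.5,12,-0.2,0, 0,0.7,18,-0.3,0, 0,1,24,-0.3,0, 0,1.2,30,-0.3,0]'; python3 plan.py 136 0 98
python3 -m crank '[0,0.1,6,0,0, 0,0.2,12,0,0, 0,0.3,18,0,0, 0,0.4,24,0,0, 0,0.5,30,0,0]'; python3 plan.py 136 0 98
```

```text
time: 6.97
tool_pos: [0.5157, -0.1539, 0.1117]
eef_rot: [-2.12, -2.317, 0.004]
ft_force: [-3.8, -0.3, 5.0]
gripper_width: -0.001
t 6.97 tip local mm [54.2  0.1 97.7] F [-3.8 -0.3  5. ] grip -0.001
tool x,y,z in local: [[0.008, 1.0, -0.001], [1.0, -0.008, -0.003], [-0.003, -0.001, -1.0]] J [-0.29  0.19 -0.26  1.12 -0.    1.19]
shift needed (tool mm) [ 0.6 81.8 -0.5]
time: 7.38
tool_pos: [0.5456, -0.1507, 0.1117]
eef_rot: [-2.12, -2.317, 0.004]
ft_force: [-3.6, -0.6, 5.7]
gripper_width: -0.001
t 7.38 tip local mm [84.2  0.3 97.7] F [-3.6 -0.6  5.7] grip -0.001
tool x,y,z in local: [[0.008, 1.0, -0.001], [1.0, -0.008, -0.003], [-0.003, -0.001, -1.0]] J [-0.27  0.24 -0.2   1.14 -0.    1.21]
shift needed (tool mm) [ 0.1 51.8 -0.4]
```

```bash
python3 -m crank '[0,0,6,0,0, 0,0,12,0,0, 0,0,18,0,0, 0,0.1,24,0,0, 0,0.1,30,0,0]'; python3 plan.py 137 0 98
python3 -m crank '[0,0,5,0,0, 0,0,10,0,0, 0,0.1,15,0,0, 0,0.2,20,0,0, 0,0.2,22,0,0]'; python3 plan.py 137 0 98
python3 -m crank '[0,0,0,0,0, 0,0,0,0,0, 0,0,0,0,0, 0,0,0,0,0, 0,0,0,0,0]'; python3 plan.py 137 0 98
python3 - <<'E'
from workcell import robot
import cv2
im=cv2.cvtColor(robot.camera("scene"),cv2.COLOR_RGB2BGR)[125:245,305:465]; cv2.imwrite("pics/scene4.png",cv2.resize(im,None,fx=5,fy=5,interpolation=cv2.INTER_CUBIC))
E
```

```text
time: 7.8
tool_pos: [0.5755, -0.1479, 0.1117]
eef_rot: [-2.12, -2.317, 0.004]
ft_force: [-3.8, -0.4, 4.7]
gripper_width: 0.005
t 7.8 tip local mm [114.2   0.2  97.7] F [-3.8 -0.4  4.7] grip 0.005
tool x,y,z in local: [[0.008, 1.0, -0.001], [1.0, -0.008, -0.003], [-0.003, -0.001, -1.0]] J [-0.25  0.29 -0.13  1.15 -0.    1.23]
shift needed (tool mm) [-0.  22.8 -0.4]
time: 8.22
tool_pos: [0.5977, -0.1458, 0.1116]
eef_rot: [-2.12, -2.317, 0.004]
ft_force: [-3.3, -0.9, 4.9]
gripper_width: -0.0
t 8.22 tip local mm [136.5   0.2  97.6] F [-3.3 -0.9  4.9] grip -0.0
tool x,y,z in local: [[0.008, 1.0, -0.001], [1.0, -0.008, -0.002], [-0.002, -0.001, -1.0]] J [-0.24  0.33 -0.08  1.17 -0.    1.24]
shift needed (tool mm) [-0.2  0.5 -0.4]
time: 8.63
tool_pos: [0.5978, -0.1458, 0.112]
eef_rot: [2.121, 2.318, -0.002]
ft_force: [-2.8, -1.1, 5.6]
gripper_width: -0.003
t 8.63 tip local mm [136.7   0.2  98. ] F [-2.8 -1.1  5.6] grip -0.003
tool x,y,z in local: [[0.008, 1.0, -0.001], [1.0, -0.008, -0.001], [-0.001, -0.001, -1.0]] J [-0.24  0.32 -0.08  1.16 -0.    1.24]
shift needed (tool mm) [-0.2  0.3 -0. ]
```

View pics/scene4.png

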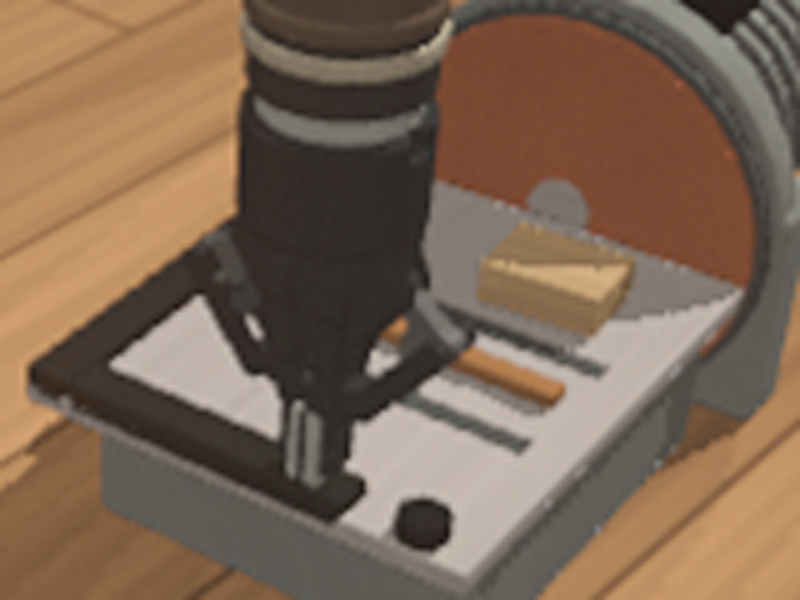

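The fingertips sit at (310,480), centred on the side leg near its end by the cap, with the bar still pressed. Lifting straight up.

```bash
python3 -m crank '[0,0,0,-3,0, 0,0,0,-8,0, 0,0,0,-16,0, 0,0,0,-30,0, 0,0,0,-45,0]'
python3 -m crank '[0,0,0,-30,0, 0,0,0,-60,0, 0,0,0,-80,0, 0,-20,0,-90,0, 0,-40,0,-90,0]'
python3 -m crank '[0,-35,-15,0,0, 0,-70,-30,0,0, 0,-100,-45,0,0, 0,-115,-55,0,0, 0,-115,-55,0,0]'
python3 -m crank '[0,0,0,0,0, 0,0,0,0,0, 0,0,0,0,0, 0,0,0,0,0, 0,0,0,0,0]'
python3 - <<'E'
from workcell import robot
import cv2
for n in("scene","top"): cv2.imwrite(f"pics/{n}5.png",cv2.cvtColor(robot.camera(n),cv2.COLOR_RGB2BGR))
a=cv2.imread("pics/scene5.png")[145:255,305:465]; cv2.imwrite("pics/scz5.png",cv2.resize(a,(800,550),interpolation=cv2.INTER_CUBIC))
E
```

```text
time: 9.1
tool_pos: [0.5979, -0.1445, 0.1571]
eef_rot: [-2.118, -2.317, 0.0]
ft_force: [-1.2, 0.6, 1.0]
gripper_width: 0.0
time: 9.52
tool_pos: [0.6031, -0.1843, 0.2512]
eef_rot: [2.114, 2.318, 0.005]
ft_force: [0.1, 0.5, 0.0]
gripper_width: -0.0
time: 9.93
tool_pos: [0.5558, -0.3073, 0.2471]
eef_rot: [-2.125, -2.314, 0.001]
ft_force: [-0.4, 1.1, -0.5]
gripper_width: 0.001
time: 10.35
tool_pos: [0.5579, -0.3032, 0.2472]
eef_rot: [2.118, 2.32, 0.0]
ft_force: [0.7, 0.2, 0.0]
gripper_width: -0.003
```

View pics/scz5.png

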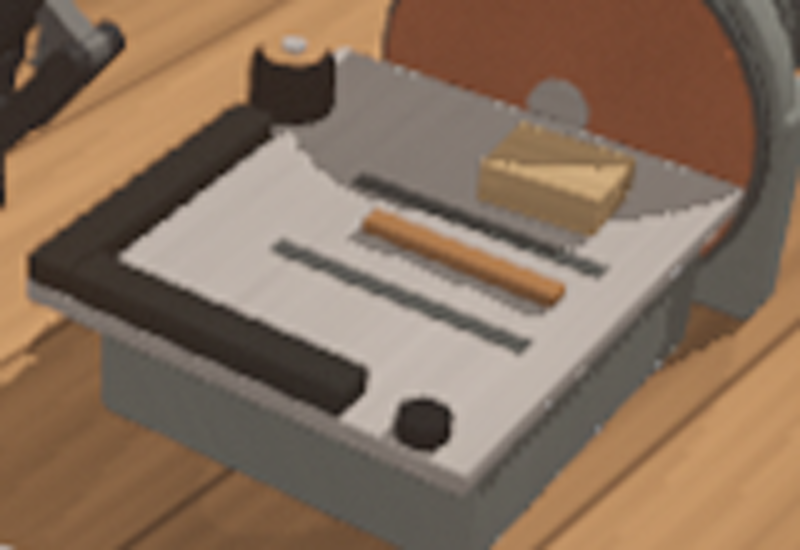

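View pics/scene5.png

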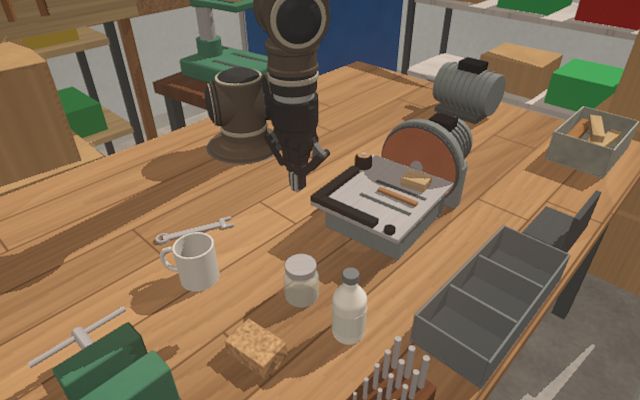

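The bar is back at rest: its outline matches the first picture. The offcut, pencil, mug, jar, glue bottle, wrench and block haven't moved, and the arm is clear.

```bash
python3 -c "
from workcell import robot
print(robot.sign_off())"
```

```text
the job is handed in; nothing more can be done
None
```

The trip bar gave along its whole length, and I've handed the job in. With the fingertips shut, I pressed it at the front leg's end beside the larger switch box. I then ran along the middle of the bar, round the corner to 137 mm along the side leg, and lifted straight off.

- **Depth and force:** at every reading during the run the bar was held 6 to 6.5 mm down, at 4.6 to 5.8 N vertically. That is well short of its stop at 12 mm.
- **Centring:** the fingertips stayed within about 1 mm of the bar's centre line as I measured it. The two cameras' separate fits of the bar differed by about 2 mm. One outer-corner point in the scene picture was nearly 3 px off, which I put down to the bar's rounded edges.
- **Afterwards:** the force returned to about zero. In the last pictures the bar is back up, everything else on the sander and bench looks unmoved, and the arm is clear.
- **Time:** about 10.5 s of the 42 s allowed.

No check failed.

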